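# Find the solid tappet by weight and show it to the reader

## Robot

A 7-joint arm with a two-finger parallel gripper is mounted at the origin on the work surface. World frame = base frame: x ahead of the robot, y to its left, z up, the work surface at z = 0. Lengths are in m, angles in rad, forces in N, time in s.
With the tool pointing down it reaches from about 0.4 to 0.9 m from the base axis. Payload 5.6 kg.
Tool frame: the origin (TCP) lies on the centre line of the jaws, within the pads' length; the fingertips stand 22 mm ahead of it and the grasp point (between the pads) lies 3 mm ahead of it; z points along the fingers, y is the direction in which the jaws open and shut (so a half turn about z gives the same grasp; the last joint's range is limited). The gripper opens to 92 mm and grips with 3 to 60 N. Pads are 20 mm wide; open, the fingers measure 128 mm over their backs; the gripper's body (75 mm by 189 mm) begins 69 mm behind the grasp point.
Start: joints at [-1.306, 0.468, -0.012, 1.603, 0.006, 1.071, -0.056], TCP at [0.197, 0.619, 0.237] pointing down, gripper open.
Joint ranges: [-2.53, 2.53], [-0.31, 2.02], [-1.57, 1.55], [0.28, 2.44], [-1.29, 4.43], [0.15, 1.84], [-2.92, 2.92]. Speed limits (rad/s): [2.57, 2.57, 3.14, 3.14, 3.14, 3.14, 3.14].

## Interface

Orientations are given as a rotation vector (axis times angle).
In Python, from bench import monitor, optics, arm gives the robot as it stands. The module is installed in compiled form; this text tells all that it offers.
- The arm moves only by the tool arm_command, never from a script. Its argument "plan" is a list that holds one entry, the list of rows, each a list of 4 numbers: the shift along the tool's x, y, z in m, then the turn about the tool's z in degrees. A call has 1 to 12 rows; each row is the pose to reach, as a shift and turn from the pose commanded when the call began, along the tool's axes at that moment; what a row does not reach only later rows make up. A row lasts 1/12 s, in which the tool goes at most 41.7 mm and 7.16 degrees, less where a joint would pass 70% of its speed; a pose out of reach is approached as far as the arm can. A call with a gripper value outside its range is refused whole. "jaw" is the gripper's target within -1 to 1 (shut at 1, half-way at 0, fully open at -1), set as the call begins (left out, the last holds). The fingers move at their own pace and stop on an object; "squeeze" is the grip in N (left out, the last holds). Time passes only in rows, so rows that repeat a pose let the fingers close. It gives the time, the measured TCP pose, the force and the opening at its end, in the units of the state.
- monitor.get_state(): the state, without advancing time (a new reading comes with each control period).
- optics.grab_frame(name): name is "scene" or "side" or "wrist"; returns a dict with "frame" (400x640x3 uint8, red, green, blue), "depth" (400x640 float32, m along the optical axis (not along the pixel's ray), 0 where there is no reading), "mtx" (3x3 intrinsics, pixels), "position" and "orientation" of the camera in the world; the wrist camera has in their place "hand_eye" (4x4, takes a point from camera to tool coordinates, whose origin is the TCP and whose axes are the flange's). Camera axes: x right, y up, looking along -z (the intrinsics and any distortion apply to the point x, -y, -z); pixel columns grow to the right and rows downward; lengths in m; the calibration is good to about 2 mm. The wrist camera is an equidistant fisheye: a pixel r from the principal point sees the ray r / f radians off the axis. A picture is of the moment at which its call begins: read the wrist's pose just before it.
- arm.sign_off(): hands the job in, once; it reports no verdict.
The state is a dict: "time_s": time; "q": joint angles; "joint_velocities": joint speeds; "tau": joint torques, N m; "tcp_pos": TCP position; "tcp_rot": TCP orientation; "contact_force": force on the tool from outside, world axes, zero at the start; "moment": the same for the moment, N m; "grip_width": finger opening in m.
Only numpy, scipy, OpenCV 4.12 (cv2) and the standard library are available. Lean on these libraries where they do the work, as an engineer would, in place of code of your own. Each camera call takes 0.05 s, during which the arm holds its last target.

## Task

One of the two like-looking steel tappets in the rack is solid and the other hollow: heft them one after the other, lift the one in the robot's left nest about 5 cm clear of the rack, set it back in its nest, then lift the one in the right nest as high, and judge by force which is heavier. Then hold the heavier one upright and still, centred over the reader's round window with its foot some 4 to 10 cm above the glass and not touching it, while the lighter one stands in the rack; the program finishes still holding it there. Do not drop a tappet and do not disturb the can, the nozzle holder or the spanner.

Things in the scene. Friction and masses are not known exactly. Their poses are not given: they have to be found in the camera images.
- tappet_p_center (a point): centre (half-way up, on the axis) of one of two outwardly identical upright steel tappets, 64 mm tall, round: foot flange 44 mm across, 8 mm high; above it a plain cylinder 36 mm across up to 60 mm (grip here), then a bevel. Stands in either nest. One is solid, one hollow: 0.2 to 0.75 kg, differing by at least 0.15 kg; the names do not tell which
- tappet_q_center (a point): centre (half-way up, on the axis) of one of two outwardly identical upright steel tappets, 64 mm tall, round: foot flange 44 mm across, 8 mm high; above it a plain cylinder 36 mm across up to 60 mm (grip here), then a bevel. Stands in either nest. One is solid, one hollow: 0.2 to 0.75 kg, differing by at least 0.15 kg; the names do not tell which
- rack: fixed aluminium rack plate, 100 (x) x 220 (y) x 22 mm high, origin at the centre of its underside on the bench; its y axis runs along the row of nests, towards the robot's left (turned by up to 0.45 rad from it), and its x axis away from the robot
- nest_left (a point): centre of the flat floor of the rack's left nest (the robot's left, +y), a round recess 51 mm across and 8 mm deep; its floor is 14 mm above the bench, 60 mm from the rack's centre along the rack's y axis. Axes as the rack's
- nest_right (a point): the same for the right nest, 60 mm from the rack's centre towards -y
- reader_window (a point): centre of the round glass window (60 mm across, white rim) in the flat top of the underside reader, a fixed black box with an aluminium top, 130 x 110 x 50 mm; z points up, and the window is 50 mm above the bench. Rack and reader may stand on either side, left or right
- reader: the reader itself; origin at the centre of its underside, the window is straight above it
- can: closed can, 68 mm across and 100 mm tall, standing at the back of the bench; origin at the centre of its underside (bystander, leave alone)
- nozzle: dark stepped nozzle holder with a thin tip, 40 mm across and 85 mm tall, standing at the back of the bench; origin at the centre of its underside (bystander, leave alone)
- spanner: spanner, 180 mm long, lying at the back of the bench (bystander, leave alone)
Not all that is in view belongs to the job. Leave any green or purple look-alike of the part that bears tappet_p_center alone.

How it is judged:
By the outcome, as a careful person would: the job done as asked, in the order asked, and still so for the second after the job is handed in, while the arm keeps its last pose, push and grip.
It also fails if it takes over 70 s, if anything falls off the work surface, if the arm or the gripper's body presses on something with over 40 N, if the wrist force passes 120 N, or if a joint passes its speed limit or range.

## Working session

There is one attempt and no reset: what is moved stays moved. The work goes in short steps, Python scripts to look and compute and a tool call to move; the robot and the scene stay as the last step left them, time stands still between calls to the robot, and variables do not carry over. Pictures are saved under pics/ and viewed, and the job is handed in when it is done.

Besides the shell and the picture viewer there is one more tool, called after "Request:" by a JSON object that holds its "name" and its "arguments", one argument or row to a line. arm_command: Moves the arm, as the interface text tells. Its arguments: {"type":"object","properties":{"plan":{"type":"array","items":{"type":"array","items":{"type":"array","items":{"type":"number"}}}},"jaw":{"type":"number"},"squeeze":{"type":"number"}},"required":["plan"]}

```bash
mkdir -p pics; python3 - <<'E'
from bench import monitor, optics, arm
import cv2
s=monitor.get_state();print({k:(v if not hasattr(v,'round') else v.round(4) if hasattr(v,'shape') else v) for k,v in s.items()})
for n in("scene","side"):
    f=optics.grab_frame(n);cv2.imwrite(f"pics/{n}0.png",f["frame"][:,:,::-1]);print(n,f["mtx"],f["position"],f["orientation"],[k for k in f])
E
```

```text
{'time_s': 0.0, 'q': array([-1.306 ,  0.4684, -0.0116,  1.6036,  0.006 ,  1.0714, -0.0563]), 'joint_velocities': array([-0.0007,  0.0003,  0.0005,  0.0001, -0.0002,  0.0006,  0.0007]), 'tau': array([ 3.00000e-04, -5.20566e+01, -1.22000e-02, -2.43749e+01,
       -5.66000e-02,  1.73000e-02,  2.00000e-04]), 'tcp_pos': array([0.1968, 0.6189, 0.2357]), 'tcp_rot': array([-4.8160e-01, -3.1043e+00,  2.7000e-03]), 'contact_force': array([-0.4395,  0.2125, -0.5818]), 'moment': array([ 0.0072, -0.019 , -0.0221]), 'grip_width': 0.09162424866686221}
scene [[386.05173213   0.         320.1248783 ]
 [  0.         386.05173213 194.95074837]
 [  0.           0.           1.        ]] [1.08650173 0.10178095 0.63792855] [0.51147879 0.67447954 1.70107575] ['frame', 'depth', 'mtx', 'position', 'orientation']
side [[413.8825482    0.         321.84313303]
 [  0.         413.8825482  197.55586298]
 [  0.           0.           1.        ]] [ 0.10748565 -0.69535805  0.69019838] [ 0.89110667 -0.27480795 -0.57576035] ['frame', 'depth', 'mtx', 'position', 'orientation']
```

View pics/scene0.png

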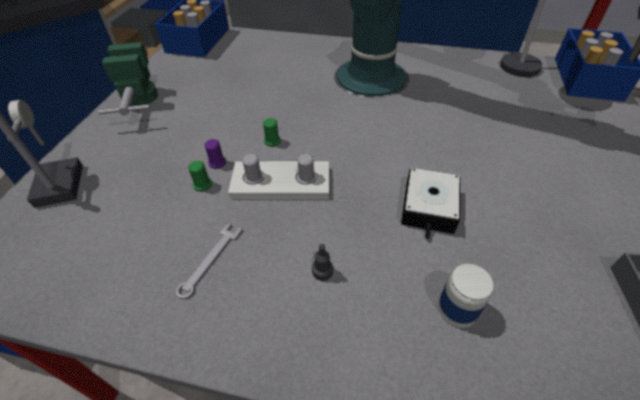

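View pics/side0.png

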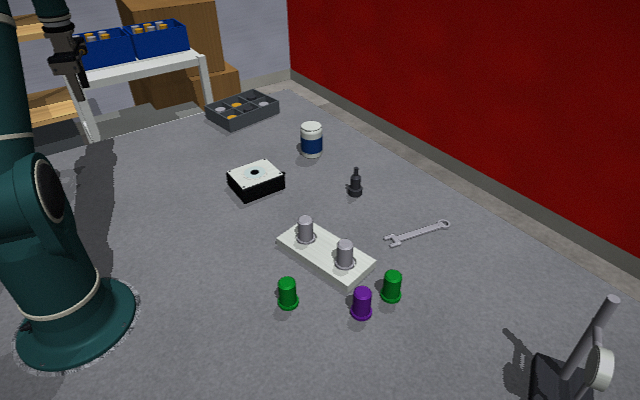

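The scene view shows the grey tappets in the rack at about (252,168) and (306,168), and in the side view at (345,253) and (306,229). The look-alikes are two green and one purple, standing outside the rack. The reader window is at (434,190) in the scene view and (255,172) in the side view. Next I measure.

```bash
cat > h.py <<'E'
import numpy as np,cv2
from scipy.spatial.transform import Rotation as R
from bench import monitor, optics, arm
def cloud(f):
    K=f["mtx"];v,u=np.mgrid[0:400,0:640];d=f["depth"]
    p=np.stack([(u-K[0,2])/K[0,0]*d,-(v-K[1,2])/K[1,1]*d,-d],-1)
    w=p@R.from_rotvec(f["orientation"]).as_matrix().T+f["position"]; w[d==0]=np.nan
    return w
def ray(f,u,v,z):
    K=f["mtx"];d=R.from_rotvec(f["orientation"]).apply([(u-K[0,2])/K[0,0],-(v-K[1,2])/K[1,1],-1]);o=f["position"]
    return o+d*(z-o[2])/d[2]
E
python3 - <<'E'
from h import *
for n,boxes in(("scene",dict(l=(290,150,322,190),r=(238,150,270,190),rack=(225,150,340,205),rd=(398,165,470,235),win=(424,182,444,198))),("side",dict(l=(294,212,318,246),r=(333,236,358,274),rack=(270,215,380,292),rd=(222,152,290,205),win=(244,166,266,179)))):
    f=optics.grab_frame(n);w=cloud(f);im=f["frame"].astype(int);hsv=cv2.cvtColor(f["frame"],cv2.COLOR_RGB2HSV)
    print(n,"table z",np.nanmedian(w[250:300,100:160,2] if n=="scene" else w[300:350,180:240,2]))
    for k in("l","r"):
        a,b,c,d=boxes[k];p=w[b:d,a:c].reshape(-1,3)
        t=p[(p[:,2]>.035)];tt=p[p[:,2]>.072]
        print(k,len(t),"side pts",np.nanmean(t,0).round(4),"top",len(tt),tt.mean(0).round(4),np.nanmax(p[:,2]).round(4))
    a,b,c,d=boxes["rack"];p=w[b:d,a:c].reshape(-1,3);p=p[abs(p[:,2]-.022)<.004]
    (cx,cy),wh,an=cv2.minAreaRect((p[:,:2]*1000).astype(np.float32));print("rack",cx,cy,wh,an)
    a,b,c,d=boxes["rd"];p=w[b:d,a:c].reshape(-1,3);p=p[abs(p[:,2]-.05)<.004]
    print("reader",cv2.minAreaRect((p[:,:2]*1000).astype(np.float32)),np.median(p[:,2]))
    a,b,c,d=boxes["rd"];cv2.imwrite(f"pics/{n}_rd.png",cv2.resize(f["frame"][b:d,a:c,::-1],None,fx=8,fy=8,interpolation=cv2.INTER_CUBIC))
    a,b,c,d=boxes["rack"];cv2.imwrite(f"pics/{n}_rack.png",cv2.resize(f["frame"][b:d,a:c,::-1],None,fx=6,fy=6,interpolation=cv2.INTER_CUBIC))
    a,b,c,d=boxes["win"];g=f["frame"][b:d,a:c].mean(2);m=g<110;ys,xs=np.nonzero(m);print("win",m.sum(),xs.mean()+a,ys.mean()+b,ray(f,xs.mean()+a,ys.mean()+b,.05))
E
```

```text
scene table z 0.0013376613377483748
l 357 side pts [ 0.4984 -0.0775  0.0642] top 159 [ 0.4934 -0.0791  0.0778] 0.0815
r 358 side pts [ 0.5232 -0.193   0.0644] top 161 [ 0.5189 -0.1953  0.0777] 0.0815
rack 502.09039306640625 -139.29623413085938 (104.39695739746094, 218.87269592285156) 12.100037574768066
reader ((505.1427917480469, 196.13853454589844), (107.28506469726562, 128.032470703125), 88.3663330078125) 0.05105981935503229
win 67 433.1940298507463 190.61194029850748 [0.50271943 0.19586284 0.05      ]
side table z -0.000882444664408899
l 315 side pts [ 0.4836 -0.0867  0.0632] top 131 [ 0.4862 -0.0818  0.0764] 0.0794
r 355 side pts [ 0.5082 -0.203   0.0635] top 154 [ 0.512  -0.1985  0.0764] 0.0802
rack 500.55987548828125 -137.0345916748047 (103.35103607177734, 222.30633544921875) 12.123919486999512
reader ((500.245849609375, 198.0970916748047), (107.8998794555664, 126.24348449707031), 88.03538513183594) 0.049823493659623685
win 33 254.27272727272728 171.84848484848484 [0.50317974 0.19838175 0.05      ]
```

View pics/scene_rack.png

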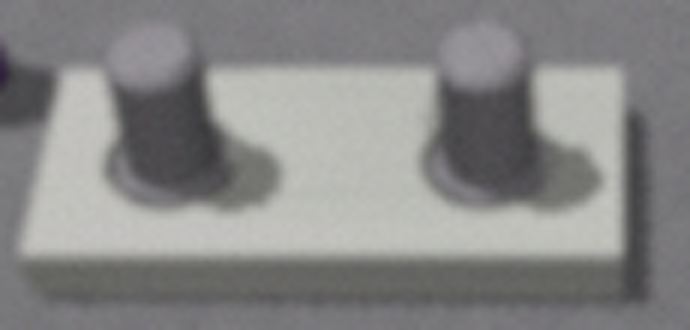

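View pics/side_rd.png

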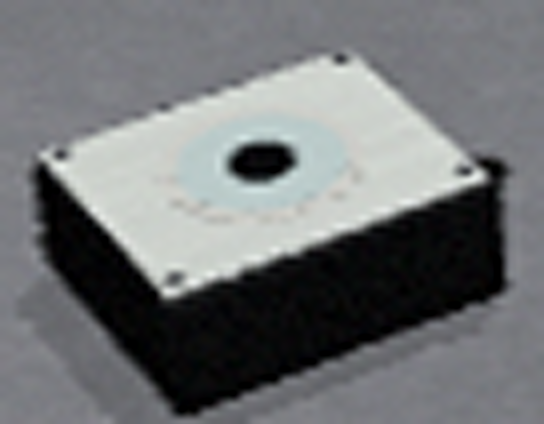

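```bash
python3 - <<'E'
from h import *
s=monitor.get_state();M=R.from_rotvec(s["tcp_rot"]).as_matrix();print(M.round(3))
a=np.radians(12.1)
c=np.array([.5013,-.138]);ry=np.array([-np.sin(a),np.cos(a)]);
for sg in(1,-1):
  print(c+sg*.06*ry,c-sg*.06*ry, (c+sg*.06*np.array([np.sin(a),np.cos(a)])))
E
```

```text
[[-0.953  0.303 -0.   ]
 [ 0.303  0.953 -0.001]
 [-0.    -0.001 -1.   ]]
[ 0.48872289 -0.07933301] [ 0.51387711 -0.19666699] [ 0.51387711 -0.07933301]
[ 0.51387711 -0.19666699] [ 0.48872289 -0.07933301] [ 0.48872289 -0.19666699]
```

The measurements agree. The left tappet is at about (0.4895, -0.080), the right at (0.515, -0.197), the rack is turned by 12.1° and the window is at (0.503, 0.197). The candidates in the rack crop are the two plain steel ones (scene 252,168 and 306,168). Both sit in nests and are grey, unlike the green and purple ones outside. I move above the left one with the jaws along the rack's x.

Request:
{"name": "arm_command", "arguments": {
  "plan": [
    [[-0.02, -0.024, 0, 2.5], [-0.04, -0.048, 0, 5], [-0.061, -0.072, 0, 7.5], [-0.082, -0.096, 0, 10], [-0.102, -0.12, 0, 12.5], [-0.123, -0.144, 0, 15], [-0.143, -0.168, 0, 17.5], [-0.164, -0.192, 0, 20], [-0.184, -0.217, 0, 22.5], [-0.204, -0.241, 0, 25], [-0.225, -0.265, 0, 27.5], [-0.245, -0.289, 0, 30]]
  ],
  "jaw": -1,
  "squeeze": 35
}}

```text
time_s: 1.2
tcp_pos: [0.3432, 0.2683, 0.2367]
tcp_rot: [1.272, 2.873, 0.001]
contact_force: [0.2, -0.5, -0.5]
grip_width: 0.0919
```

```bash
cat >> h.py <<'E'
def to(x,y,z,yaw):
    s=monitor.get_state();M=R.from_rotvec(s["tcp_rot"]).as_matrix()
    print("t",round(s["time_s"],2),"pos",s["tcp_pos"].round(4),"F",s["contact_force"].round(2),"w",round(float(s["grip_width"]),4),"zax",M[:,2].round(3))
    y0=np.degrees(np.arctan2(M[1,1],M[0,1]));d=(y0-yaw+90)%180-90
    print("shift tool",(M.T@(np.array([x,y,z])-s["tcp_pos"])).round(4),"turn",round(d,2),"yaw",round(y0,2))
E
python3 -c "
from h import *
to(.4895,-.080,.236,12.1)"
```

```text
t 1.2 pos [0.3432 0.2683 0.2367] F [ 0.23 -0.54 -0.51] w 0.0919 zax [ 0.  0. -1.]
shift tool [-0.3562 -0.1258  0.0006] turn 30.14 yaw 42.24
```

Request:
{"name": "arm_command", "arguments": {
  "plan": [
    [[-0.032, -0.011, 0, 2.7], [-0.065, -0.023, 0, 5.4], [-0.097, -0.034, 0, 8.2], [-0.13, -0.046, 0, 11], [-0.162, -0.057, 0, 13.7], [-0.194, -0.069, 0, 16.4], [-0.227, -0.08, 0, 19.2], [-0.259, -0.091, 0, 22], [-0.291, -0.103, 0, 24.7], [-0.324, -0.114, 0, 27.4], [-0.356, -0.126, 0, 30.1], [-0.356, -0.126, 0, 30.1]]
  ]
}}

```text
time_s: 2.2
tcp_pos: [0.4911, -0.0847, 0.2372]
tcp_rot: [1.981, 2.433, -0.002]
contact_force: [0.3, -0.3, 0.6]
grip_width: 0.0919
```

```bash
python3 - <<'E'
from h import *
to(.4895,-.080,.12,12.1)
s=monitor.get_state();f=optics.grab_frame("wrist");print(f["mtx"],f["hand_eye"].round(4))
cv2.imwrite("pics/wrist1.png",f["frame"][:,:,::-1])
E
```

```text
t 2.2 pos [ 0.4911 -0.0847  0.2372] F [ 0.26 -0.29  0.56] w 0.0919 zax [ 0.002 -0.004 -1.   ]
shift tool [ 0.0055 -0.0008  0.1172] turn -0.42 yaw 11.68
[[309.70691629   0.         322.51299494]
 [  0.         309.70691629 193.79420041]
 [  0.           0.           1.        ]] [[-2.000e-04  9.608e-01  2.771e-01  7.830e-02]
 [ 1.000e+00  2.000e-04  1.000e-04 -1.800e-03]
 [ 1.000e-04  2.771e-01 -9.608e-01 -1.477e-01]
 [ 0.000e+00  0.000e+00  0.000e+00  1.000e+00]]
```

View pics/wrist1.png

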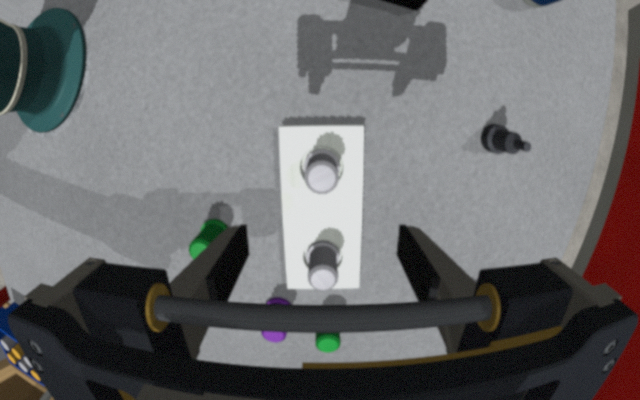

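```bash
cat >> h.py <<'E'
def wray(s,f,u,v,z):
    K=f["mtx"];a=u-K[0,2];b=v-K[1,2];r=np.hypot(a,b)+1e-9;t=r/K[0,0]
    c=np.array([np.sin(t)*a/r,-np.sin(t)*b/r,-np.cos(t)])
    H=f["hand_eye"];M=R.from_rotvec(s["tcp_rot"]).as_matrix()
    d=M@H[:3,:3]@c;o=M@H[:3,3]+s["tcp_pos"]
    return o+d*(z-o[2])/d[2]
def tops(s,f,boxes,z,thr=0):
    im=f["frame"].astype(int)
    for (a,b,c,d) in boxes:
        sub=f["depth"][b:d,a:c]
E
python3 - <<'E'
from h import *
s=monitor.get_state();f=optics.grab_frame("wrist")
for u,v in((321.5,176),(323,276)): print(wray(s,f,u,v,.078).round(4))
for u,v in((280,126),(364,126),(359,289),(287,289)): print("rack",wray(s,f,u,v,.022).round(4))
cv2.imwrite("pics/wcrop1.png",cv2.resize(f["frame"][110:310,260:390,::-1],None,fx=3,fy=3,interpolation=cv2.INTER_CUBIC))
E
```

```text
[ 0.4856 -0.0739  0.078 ]
[ 0.5112 -0.1879  0.078 ]
rack [ 0.4281 -0.0374  0.022 ]
rack [ 0.5243 -0.0172  0.022 ]
rack [ 0.572  -0.2327  0.022 ]
rack [ 0.4739 -0.2533  0.022 ]
```

View pics/wcrop1.png

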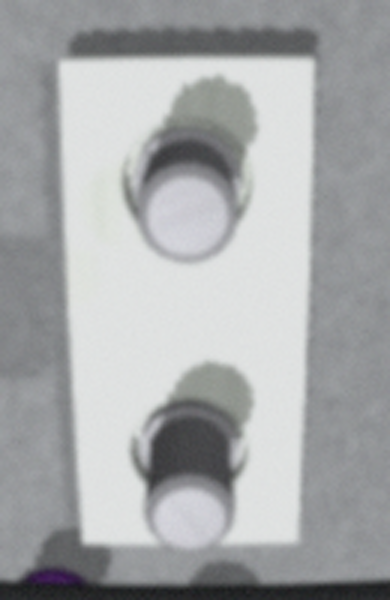

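```bash
python3 - <<'E'
from h import *
s=monitor.get_state();f=optics.grab_frame("wrist")
for u,v in((322.7,180),(323,280)): print(wray(s,f,u,v,.078).round(4))
to(.4885,-.079,.12,12.1)
E
```

```text
[ 0.4868 -0.0751  0.078 ]
[ 0.5119 -0.1902  0.078 ]
t 2.35 pos [ 0.4892 -0.0778  0.2362] F [-0.78  0.13 -0.41] w 0.092 zax [-0.001  0.    -1.   ]
shift tool [-0.0011 -0.0009  0.1162] turn 0.17 yaw 12.27
```

Request:
{"name": "arm_command", "arguments": {
  "plan": [
    [[-0.002, -0.001, 0.03, 0], [-0.002, -0.001, 0.06, 0], [-0.002, -0.001, 0.085, 0], [-0.002, -0.001, 0.105, 0], [-0.002, -0.001, 0.12, 0], [-0.002, -0.001, 0.12, 0], [-0.002, -0.001, 0.12, 0]]
  ]
}}

```text
time_s: 2.93
tcp_pos: [0.4885, -0.079, 0.1163]
tcp_rot: [-1.968, -2.447, 0.001]
contact_force: [0.5, -0.2, 0.6]
grip_width: 0.0916
```

```bash
python3 - <<'E'
from h import *
to(.489,-.080,.054,12.1)
s=monitor.get_state();f=optics.grab_frame("wrist")
cv2.imwrite("pics/wrist2.png",f["frame"][:,:,::-1])
f=optics.grab_frame("side")
cv2.imwrite("pics/side2.png",cv2.resize(f["frame"][120:320,200:420,::-1],None,fx=3,fy=3))
E
```

```text
t 2.93 pos [ 0.4885 -0.079   0.1163] F [ 0.54 -0.2   0.59] w 0.0916 zax [-0.002  0.001 -1.   ]
shift tool [-0.0012  0.0004  0.0623] turn 0.28 yaw 12.38
```

View pics/wrist2.png

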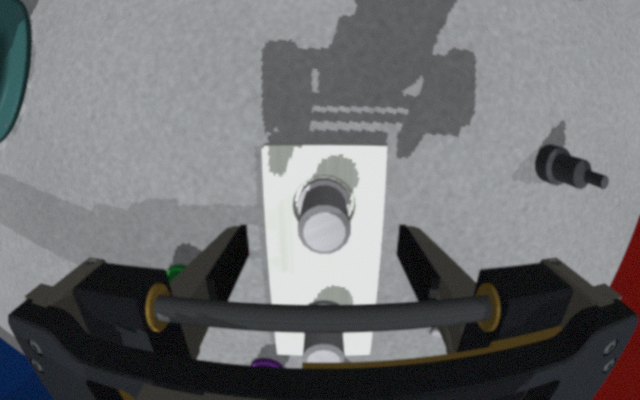

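View pics/side2.png

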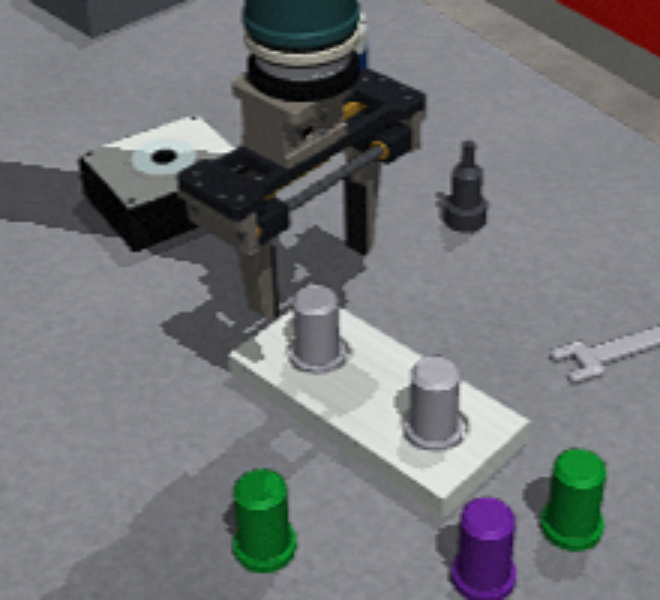

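Request:
{"name": "arm_command", "arguments": {
  "plan": [
    [[-0.001, 0, 0.015, 0], [-0.001, 0, 0.03, 0], [-0.001, 0, 0.045, 0], [-0.001, 0, 0.055, 0], [-0.001, 0, 0.062, 0], [-0.001, 0, 0.062, 0], [-0.001, 0, 0.062, 0]]
  ]
}}

```text
time_s: 3.62
tcp_pos: [0.4897, -0.0813, 0.055]
tcp_rot: [1.971, 2.446, 0.001]
contact_force: [-0.5, -0.3, -0.4]
grip_width: 0.0917
```

Request:
{"name": "arm_command", "arguments": {
  "plan": [
    [[0, 0, 0, 0], [0, 0, 0, 0], [0, 0, 0, 0], [0, 0, 0, 0], [0, 0, 0, 0], [0, 0, 0, 0], [0, 0, 0, 0], [0, 0, 0, 0], [0, 0, 0, 0], [0, 0, 0, 0]]
  ],
  "jaw": 1,
  "squeeze": 35
}}

```text
time_s: 4.45
tcp_pos: [0.4894, -0.0813, 0.0546]
tcp_rot: [1.971, 2.446, 0.0]
contact_force: [-0.4, 0.1, -0.4]
grip_width: 0.0359
```

```bash
python3 - <<'E'
from h import *
to(.489,-.080,.054,12.1)
s=monitor.get_state();f=optics.grab_frame("wrist")
cv2.imwrite("pics/wrist3.png",f["frame"][:,:,::-1])
E
```

```text
t 4.45 pos [ 0.4894 -0.0813  0.0546] F [-0.37  0.09 -0.42] w 0.0359 zax [ 0. -0. -1.]
shift tool [ 0.0014 -0.0001  0.0006] turn 0.16 yaw 12.26
```

View pics/wrist3.png

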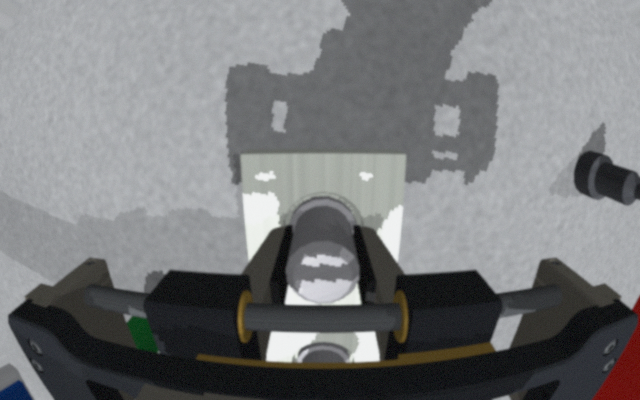

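Gripped at 36 mm opening. Lifting about 57 mm.

Request:
{"name": "arm_command", "arguments": {
  "plan": [
    [[0, 0, -0.005, 0], [0, 0, -0.014, 0], [0, 0, -0.024, 0], [0, 0, -0.034, 0], [0, 0, -0.043, 0], [0, 0, -0.05, 0], [0, 0, -0.055, 0], [0, 0, -0.057, 0], [0, 0, -0.057, 0], [0, 0, -0.057, 0], [0, 0, -0.057, 0], [0, 0, -0.057, 0]]
  ]
}}

```text
time_s: 5.5
tcp_pos: [0.489, -0.0813, 0.1112]
tcp_rot: [-1.971, -2.445, 0.001]
contact_force: [-0.8, 0.2, -2.4]
grip_width: 0.0356
```

```bash
cat >> h.py <<'E'
def weigh(n=16):
    F=[];T=[]
    for i in range(n):
        f=optics.grab_frame("side");s=monitor.get_state();F.append(s["contact_force"]);T.append(s["tau"])
    F=np.array(F);print("mean F",F.mean(0).round(3),"std",F.std(0).round(3),"tau",np.mean(T,0).round(3));return f
E
python3 - <<'E'
from h import *
f=weigh();to(.489,-.080,.054,12.1)
cv2.imwrite("pics/side4.png",cv2.resize(f["frame"][120:320,200:420,::-1],None,fx=3,fy=3))
E
```

```text
mean F [-0.252 -0.209 -2.931] std [0.531 0.517 0.335] tau [-1.0000e-03 -3.9383e+01  5.3790e+00 -1.7688e+01 -2.7000e-02  6.1000e-02
  0.0000e+00]
t 6.3 pos [ 0.4893 -0.0813  0.1116] F [-0.08  0.05 -2.56] w 0.036 zax [ 0.  0. -1.]
shift tool [ 0.0013 -0.      0.0576] turn 0.16 yaw 12.26
```

View pics/side4.png

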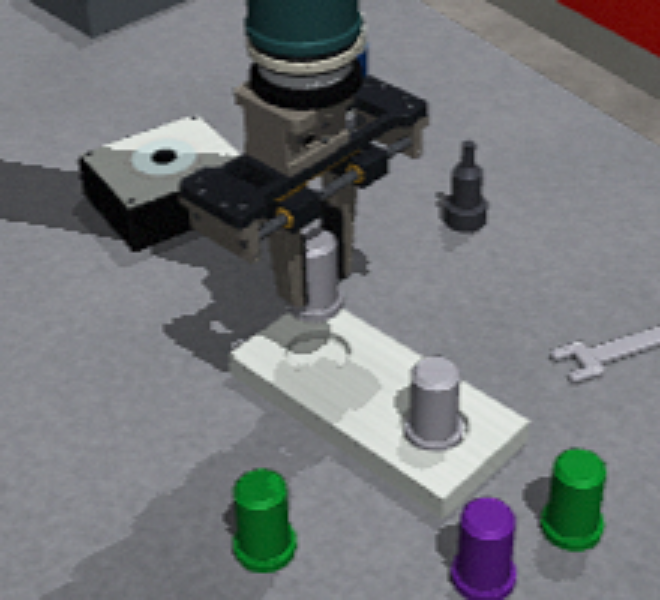

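The left tappet hangs upright and clear of the rack, over its nest (crop 318,270), and reads about -2.9 N, or about 0.3 kg. Next I set it back.

Request:
{"name": "arm_command", "arguments": {
  "plan": [
    [[0, 0, 0.012, 0], [0, 0, 0.026, 0], [0, 0, 0.038, 0], [0, 0, 0.046, 0], [0, 0, 0.051, 0], [0, 0, 0.054, 0], [0, 0, 0.056, 0], [0, 0, 0.057, 0], [0, 0, 0.057, 0], [0, 0, 0.057, 0], [0, 0, 0.057, 0]]
  ]
}}

```text
time_s: 7.22
tcp_pos: [0.4896, -0.0813, 0.055]
tcp_rot: [1.971, 2.445, 0.001]
contact_force: [0.1, -0.0, -2.7]
grip_width: 0.0363
```

```bash
python3 - <<'E'
from h import *
to(.489,-.080,.054,12.1)
weigh(4)
E
```

```text
t 7.22 pos [ 0.4896 -0.0813  0.055 ] F [ 0.1  -0.03 -2.65] w 0.0363 zax [ 0.001  0.    -1.   ]
shift tool [ 0.0014 -0.0004  0.001 ] turn 0.16 yaw 12.26
mean F [ 2.000e-03  7.100e-02 -3.035e+00] std [0.432 0.619 0.463] tau [ 1.6000e-02 -4.3059e+01  5.7180e+00 -1.4659e+01 -2.1000e-02  6.0000e-02
 -0.0000e+00]
```

The force still shows the full weight, so the foot is about 1 mm or less above the floor. I ease it down.

Request:
{"name": "arm_command", "arguments": {
  "plan": [
    [[0, 0, 0.0005, 0], [0, 0, 0.001, 0], [0, 0, 0.001, 0], [0, 0, 0.001, 0], [0, 0, 0.001, 0]]
  ]
}}

```text
time_s: 7.83
tcp_pos: [0.4895, -0.0813, 0.0546]
tcp_rot: [-1.971, -2.446, -0.002]
contact_force: [-2.7, 1.3, 9.5]
grip_width: 0.0361
```

```bash
python3 - <<'E'
from h import *
f=weigh(5)
to(.489,-.080,.054,12.1)
cv2.imwrite("pics/side5.png",cv2.resize(f["frame"][120:320,200:420,::-1],None,fx=3,fy=3))
E
```

```text
mean F [-2.752  0.398  9.196] std [0.667 0.754 0.525] tau [ 7.7000e-02 -3.8554e+01  4.9250e+00 -1.4054e+01 -2.1500e-01 -9.4000e-01
 -8.0000e-03]
t 8.08 pos [ 0.4895 -0.0813  0.0546] F [-2.54  0.44  9.39] w 0.0359 zax [ 0.     0.001 -1.   ]
shift tool [ 0.0013 -0.0002  0.0006] turn 0.16 yaw 12.26
```

View pics/side5.png

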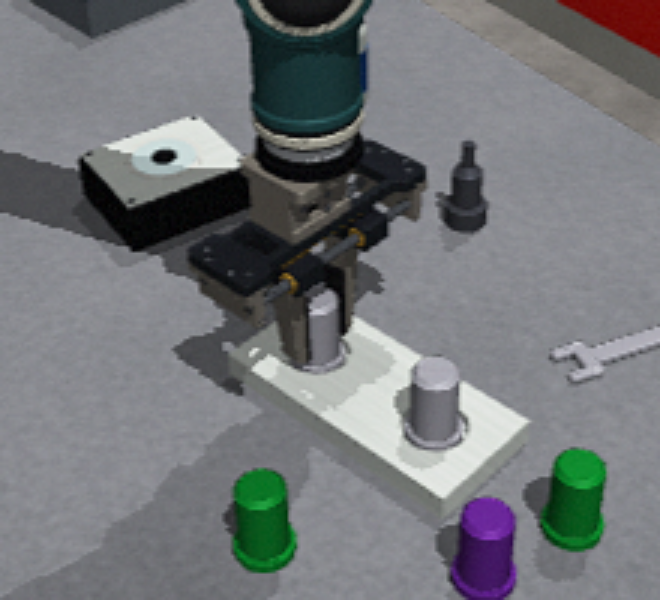

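The tappet is seated: height is the same as at the grasp, and the nest floor pushes back with about 9 N. I release and rise.

Request:
{"name": "arm_command", "arguments": {
  "plan": [
    [[0, 0, 0, 0], [0, 0, 0, 0], [0, 0, 0, 0], [0, 0, 0, 0], [0, 0, 0, 0], [0, 0, 0, 0], [0, 0, 0, 0], [0, 0, 0, 0]]
  ],
  "jaw": -1
}}

```text
time_s: 8.75
tcp_pos: [0.4893, -0.0813, 0.0535]
tcp_rot: [-1.971, -2.446, 0.0]
contact_force: [0.4, 0.2, -0.2]
grip_width: 0.0869
```

Request:
{"name": "arm_command", "arguments": {
  "plan": [
    [[0, 0, -0.01, 0], [0, 0, -0.025, 0], [0, 0, -0.045, 0], [0, 0, -0.065, 0], [0, 0, -0.085, 0], [0, 0, -0.1, 0], [0, 0, -0.105, 0], [0, 0, -0.105, 0], [0, 0, -0.105, 0]]
  ]
}}

```text
time_s: 9.5
tcp_pos: [0.4891, -0.0811, 0.1585]
tcp_rot: [-1.971, -2.446, -0.001]
contact_force: [-0.1, 0.1, 0.4]
grip_width: 0.0918
```

```bash
python3 - <<'E'
from h import *
f=weigh(4)
to(.5145,-.1965,.12,12.1)
cv2.imwrite("pics/side6.png",cv2.resize(f["frame"][120:320,200:420,::-1],None,fx=3,fy=3))
E
```

```text
mean F [-0.247 -0.116 -0.381] std [0.528 0.461 0.181] tau [-3.3000e-02 -3.5605e+01  4.6940e+00 -1.9280e+01 -3.1000e-02  5.2000e-02
  0.0000e+00]
t 9.7 pos [ 0.4887 -0.0813  0.1577] F [ 0.11  0.5  -0.59] w 0.0919 zax [-0.002 -0.    -1.   ]
shift tool [-0.118   0.0009  0.0377] turn 0.15 yaw 12.25
```

View pics/side6.png

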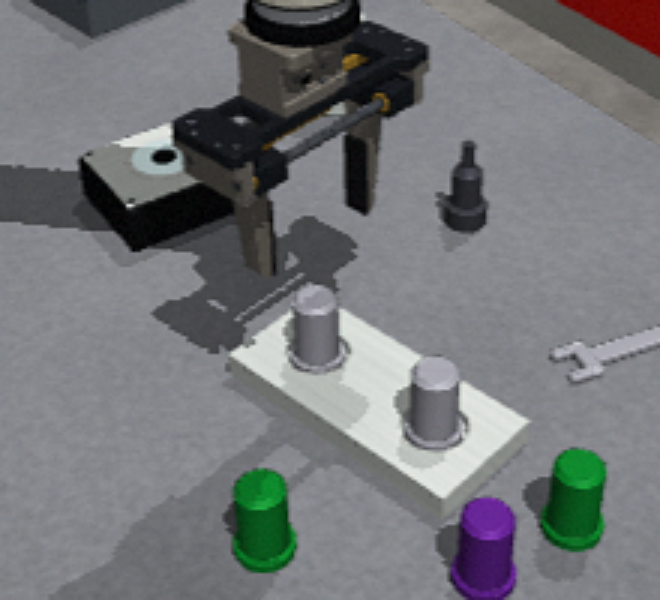

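The left tappet is back in its nest at (316,330). Before going over the right one I check the look-alikes for clearance.

```bash
python3 - <<'E'
from h import *
f=optics.grab_frame("side");hsv=cv2.cvtColor(f["frame"],cv2.COLOR_RGB2HSV);w=cloud(f)
for n,lo,hi in(("green",(50,120,40),(75,255,255)),("purple",(130,90,40),(155,255,255))):
    m=cv2.inRange(hsv,lo,hi);k,l,st,c=cv2.connectedComponentsWithStats(m)
    for i in range(1,k):
        if st[i,4]>100: p=w[l==i];t=p[p[:,2]>.055];print(n,c[i].round(),t.mean(0).round(3),p[:,:2].min(0).round(3),p[:,:2].max(0).round(3))
E
```

```text
green [392. 287.] [ 0.543 -0.316  0.062] [nan nan] [nan nan]
green [287. 294.] [ 0.36  -0.207  0.062] [nan nan] [nan nan]
purple [361. 303.] [ 0.466 -0.313  0.062] [nan nan] [nan nan]
```

Request:
{"name": "arm_command", "arguments": {
  "plan": [
    [[-0.025, 0, 0, 0], [-0.055, 0.001, 0, 0], [-0.085, 0.001, 0, 0], [-0.108, 0.001, 0, 0], [-0.118, 0.001, 0, 0], [-0.118, 0.001, 0, 0], [-0.118, 0.001, 0, 0], [-0.118, 0.001, 0, 0]]
  ]
}}

```text
time_s: 10.42
tcp_pos: [0.515, -0.1946, 0.1581]
tcp_rot: [-1.968, -2.446, -0.001]
contact_force: [-0.1, 0.4, 0.9]
grip_width: 0.0919
```

```bash
python3 - <<'E'
from h import *
s=monitor.get_state();f=optics.grab_frame("wrist")
cv2.imwrite("pics/wrist7.png",f["frame"][:,:,::-1])
to(.5145,-.1965,.12,12.1)
E
```

```text
t 10.47 pos [ 0.5152 -0.1944  0.1582] F [-0.2  -0.19  0.34] w 0.0918 zax [-0.001  0.001 -1.   ]
shift tool [-0.002  -0.0011  0.0382] turn 0.29 yaw 12.39
```

View pics/wrist7.png

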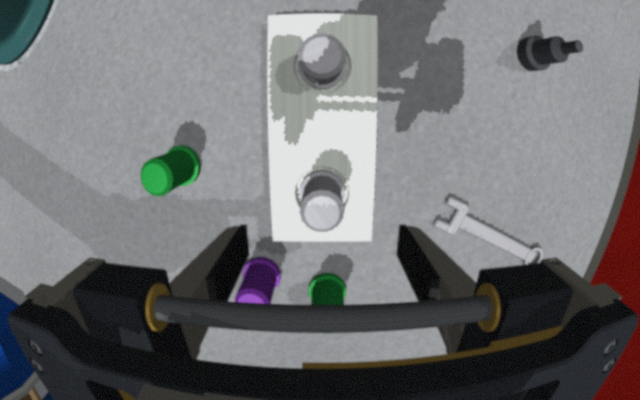

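The look-alikes are over 90 mm from the finger paths. The view shows the right tappet centred between the jaws at (322,211) and the left one seated at (322,55). I descend and grip.

Request:
{"name": "arm_command", "arguments": {
  "plan": [
    [[-0.002, 0, 0.02, 0], [-0.002, 0, 0.045, 0], [-0.002, 0, 0.065, 0], [-0.002, 0, 0.082, 0], [-0.002, 0, 0.094, 0], [-0.002, 0, 0.101, 0], [-0.002, 0, 0.104, 0], [-0.002, 0, 0.104, 0], [-0.002, 0, 0.104, 0], [-0.002, 0, 0.104, 0]]
  ]
}}

```text
time_s: 11.3
tcp_pos: [0.5164, -0.1985, 0.0555]
tcp_rot: [1.971, 2.445, 0.001]
contact_force: [0.5, 0.5, -0.3]
grip_width: 0.0922
```

Request:
{"name": "arm_command", "arguments": {
  "plan": [
    [[0, 0, 0, 0], [0, 0, 0, 0], [0, 0, 0, 0], [0, 0, 0, 0], [0, 0, 0, 0], [0, 0, 0, 0], [0, 0, 0, 0], [0, 0, 0, 0], [0, 0, 0, 0], [0, 0, 0, 0]]
  ],
  "jaw": 1,
  "squeeze": 35
}}

```text
time_s: 12.13
tcp_pos: [0.5154, -0.1984, 0.0545]
tcp_rot: [-1.971, -2.445, 0.0]
contact_force: [-0.7, -1.2, 1.3]
grip_width: 0.0359
```

```bash
python3 - <<'E'
from h import *
to(.5145,-.1965,.054,12.1)
f=optics.grab_frame("wrist")
cv2.imwrite("pics/wrist8.png",f["frame"][:,:,::-1])
E
```

```text
t 12.13 pos [ 0.5154 -0.1984  0.0545] F [-0.66 -1.17  1.28] w 0.0359 zax [-0.001  0.    -1.   ]
shift tool [ 0.0021 -0.0005  0.0005] turn 0.15 yaw 12.25
```

View pics/wrist8.png

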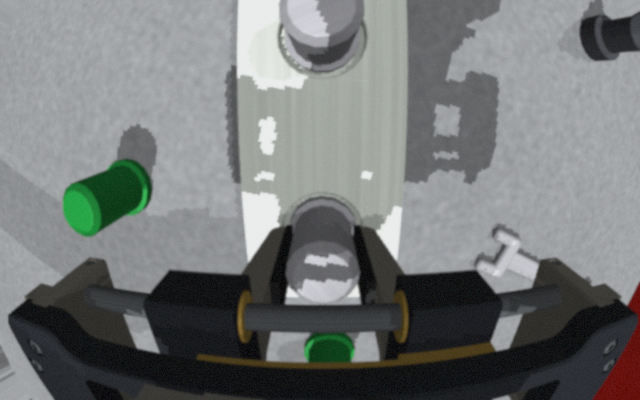

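The jaws are closed at 36 mm with the tappet squarely between the pads at (322,265). Lifting it as high.

Request:
{"name": "arm_command", "arguments": {
  "plan": [
    [[0, 0, -0.005, 0], [0, 0, -0.014, 0], [0, 0, -0.024, 0], [0, 0, -0.034, 0], [0, 0, -0.043, 0], [0, 0, -0.05, 0], [0, 0, -0.055, 0], [0, 0, -0.057, 0], [0, 0, -0.057, 0], [0, 0, -0.057, 0], [0, 0, -0.057, 0], [0, 0, -0.057, 0]]
  ]
}}

```text
time_s: 13.18
tcp_pos: [0.5154, -0.1982, 0.1111]
tcp_rot: [-1.971, -2.445, 0.001]
contact_force: [0.1, 0.8, -6.3]
grip_width: 0.0359
```

```bash
python3 - <<'E'
from h import *
f=weigh();to(.503,.197,.16,12.1)
cv2.imwrite("pics/side9.png",cv2.resize(f["frame"][120:320,200:420,::-1],None,fx=3,fy=3))
E
```

```text
mean F [-5.400e-02  4.000e-03 -6.526e+00] std [0.522 0.594 0.504] tau [-2.0000e-03 -4.6807e+01  7.4110e+00 -1.9746e+01 -1.9000e-02  7.6000e-02
  0.0000e+00]
t 13.98 pos [ 0.5158 -0.1983  0.1116] F [ 0.51  0.07 -6.44] w 0.0356 zax [ 0.  0. -1.]
shift tool [ 0.389   0.0715 -0.0484] turn 0.16 yaw 12.26
```

View pics/side9.png

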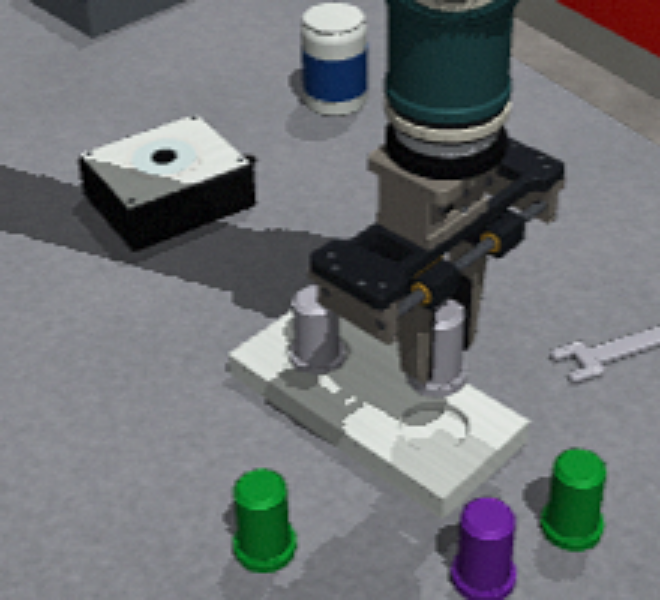

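The right tappet reads -6.5 N and the left -2.9 N, with the empty gripper at about -0.4 N. The right one is heavier, at about 0.63 kg against 0.26 kg. I raise it and carry it to the reader.

Request:
{"name": "arm_command", "arguments": {
  "plan": [
    [[0, 0, -0.01, 0], [0, 0, -0.025, 0], [0, 0, -0.045, 0], [0, 0, -0.065, 0], [0, 0, -0.078, 0], [0.008, 0.001, -0.08, 0], [0.022, 0.004, -0.08, 0], [0.042, 0.008, -0.08, 0], [0.066, 0.012, -0.08, 0], [0.092, 0.017, -0.08, 0], [0.12, 0.022, -0.08, 0], [0.148, 0.027, -0.08, 0]]
  ]
}}

```text
time_s: 14.98
tcp_pos: [0.5098, -0.0463, 0.1913]
tcp_rot: [-1.971, -2.445, 0.0]
contact_force: [0.1, 0.1, -6.3]
grip_width: 0.0361
```

```bash
python3 - <<'E'
from h import *
to(.503,.197,.192,12.1)
E
```

```text
t 14.98 pos [ 0.5098 -0.0463  0.1913] F [ 0.08  0.14 -6.34] w 0.0361 zax [-0.001  0.    -1.   ]
shift tool [ 0.2392  0.0449 -0.0006] turn 0.14 yaw 12.24
```

Request:
{"name": "arm_command", "arguments": {
  "plan": [
    [[0.028, 0.005, 0, 0], [0.056, 0.01, 0, 0], [0.084, 0.016, 0, 0], [0.112, 0.021, 0, 0], [0.14, 0.026, 0, 0], [0.166, 0.031, 0, 0], [0.19, 0.036, 0, 0], [0.21, 0.039, 0, 0], [0.226, 0.042, 0, 0], [0.235, 0.044, 0, 0], [0.239, 0.045, 0, 0], [0.239, 0.045, 0, 0]]
  ]
}}

```text
time_s: 15.98
tcp_pos: [0.5035, 0.1957, 0.1913]
tcp_rot: [-1.97, -2.447, 0.001]
contact_force: [0.2, -0.2, -6.3]
grip_width: 0.0359
```

```bash
python3 - <<'E'
from h import *
for n in("side","scene","wrist"):
    f=optics.grab_frame(n); cv2.imwrite(f"pics/{n}10.png",f["frame"][:,:,::-1])
to(.503,.197,.16,12.1)
E
```

```text
t 16.13 pos [0.504  0.1936 0.1915] F [ 1.32 -0.7  -6.62] w 0.0356 zax [-0.    -0.001 -1.   ]
shift tool [ 0.0036 -0.0002  0.0315] turn 0.05 yaw 12.15
```

View pics/wrist10.png

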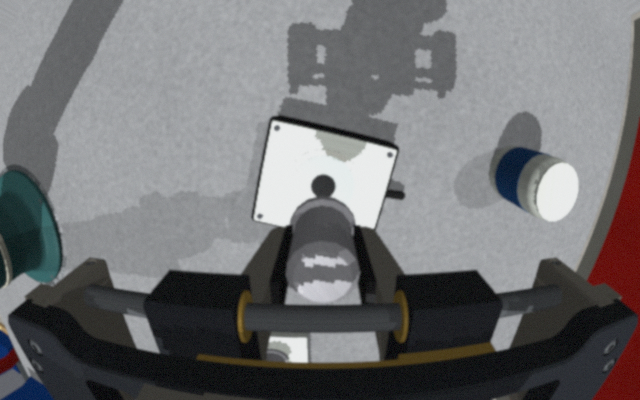

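View pics/scene10.png

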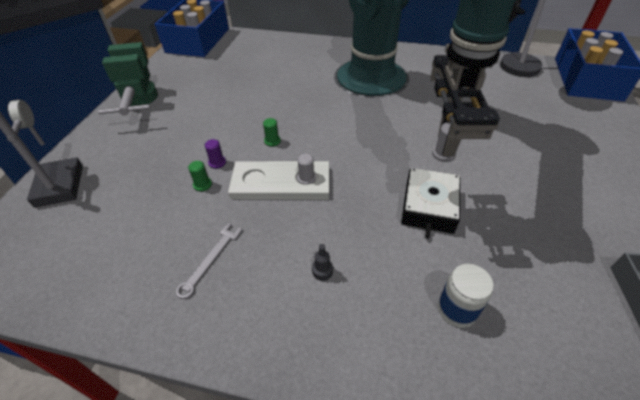

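The black spot at the window's centre is visible to the wrist camera at (322,186). The scene view shows the lighter tappet standing in the left nest at (306,168). I lower and re-centre, then check the spot by ray.

Request:
{"name": "arm_command", "arguments": {
  "plan": [
    [[0.001, 0, 0.005, 0], [0.002, 0, 0.013, 0], [0.003, 0, 0.021, 0], [0.003, 0, 0.027, 0], [0.003, 0, 0.031, 0], [0.003, 0, 0.031, 0], [0.003, 0, 0.031, 0], [0.003, 0, 0.031, 0], [0.003, 0, 0.031, 0], [0.003, 0, 0.031, 0]]
  ]
}}

```text
time_s: 16.97
tcp_pos: [0.5035, 0.1981, 0.161]
tcp_rot: [1.971, 2.446, 0.001]
contact_force: [0.5, 0.4, -6.0]
grip_width: 0.0364
```

```bash
python3 - <<'E'
from h import *
s=monitor.get_state();f=optics.grab_frame("wrist")
cv2.imwrite("pics/wrist11.png",cv2.resize(f["frame"][100:320,220:430,::-1],None,fx=2.5,fy=2.5))
g=f["frame"].mean(2)[140:220,290:355];m=(g<70).astype(np.uint8)
k,l,st,c=cv2.connectedComponentsWithStats(m);print(st,c+[290,140])
for i in range(1,k):
    if st[i,4]>60: print(wray(s,f,c[i][0]+290,c[i][1]+140,.05))
# held tappet in fixed views via depth
for n in("side","scene"):
    f=optics.grab_frame(n);w=cloud(f);im=f["frame"].astype(int)
    sel=(w[...,2]>.112)&(w[...,2]<.135)&(abs(w[...,0]-.503)<.04)&(abs(w[...,1]-.197)<.04)
    p=w[sel];v,u=np.nonzero(sel);print(n,sel.sum(),p.mean(0).round(4),p.min(0).round(4),p.max(0).round(4),u.mean(),v.mean())
    u0,v0=int(u.mean()),int(v.mean());cv2.imwrite(f"pics/{n}11.png",cv2.resize(f["frame"][v0-40:v0+70,u0-70:u0+70,::-1],None,fx=5,fy=5))
to(.503,.197,.16,12.1)
E
```

```text
[[   0    0   65   80 4958]
 [  40    0   25    6   87]
 [  21   49   23    9  138]
 [  16   73    2    2    2]
 [  12   75    8    5   15]] [[321.6432029  179.65752319]
 [345.56321839 141.67816092]
 [322.04347826 193.15942029]
 [306.5        213.5       ]
 [304.93333333 216.6       ]]
[0.51026558 0.24999163 0.05      ]
[0.50050728 0.20194891 0.05      ]
side 87 [0.4974 0.1868 0.1277] [0.4803 0.1767 0.121 ] [0.5224 0.2092 0.1347] 251.19540229885058 150.06896551724137
scene 147 [0.5169 0.1941 0.1277] [0.4935 0.177  0.1209] [0.5259 0.2199 0.1347] 440.13605442176873 167.89115646258503
t 17.12 pos [0.5034 0.1981 0.1608] F [-0.9 -0.5 -6.6] w 0.036 zax [ 0.  0. -1.]
shift tool [-0.001  -0.0006  0.0008] turn 0.17 yaw 12.27
```

View pics/side11.png

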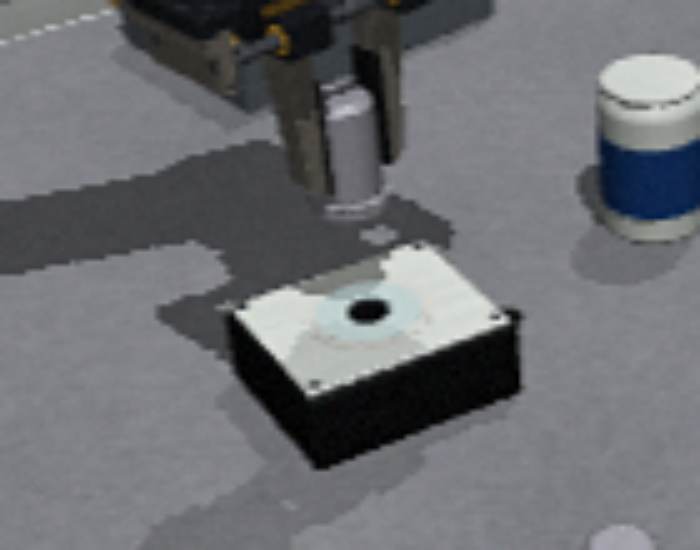

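View pics/scene11.png

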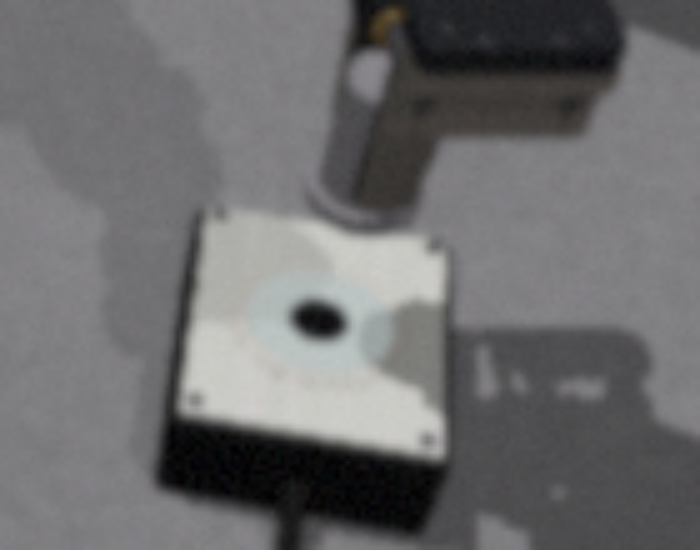

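View pics/wrist11.png

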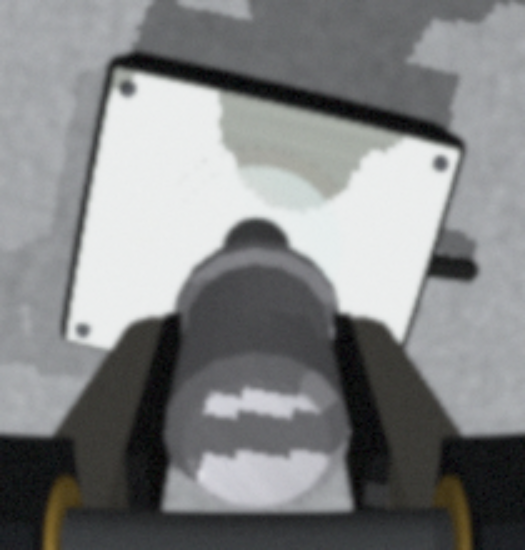

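```bash
python3 - <<'E'
from h import *
# relative check in each fixed view: flange middle (z .1245) and window spot (z .05)
f=optics.grab_frame("side");print("side foot",ray(f,251.7,151,.1245).round(4),"spot",ray(f,181+368/5-.5,110+311/5-.5,.05).round(4))
f=optics.grab_frame("scene");print("scene foot",ray(f,370+360/5,128+205/5,.1245).round(4),"spot",ray(f,370+318/5-.5,127+319/5-.5,.05).round(4))
W=cv2.imread("pics/wrist10.png").mean(2)
sub=W[170:202,300:345];m=(sub<80).astype(np.uint8);k,l,st,c=cv2.connectedComponentsWithStats(m);print(st[1:],(c+[300,170])[1:].round(1))
s=monitor.get_state();s=dict(s);s["tcp_pos"]=np.array([.504,.194,.1915]);f=optics.grab_frame("wrist")
print(wray(s,f,322.7,186.5,.05)); to(.503,.197,.16,12.1)
cv2.imwrite("pics/w10c.png",cv2.resize(cv2.imread("pics/wrist10.png")[110:310,230:420],None,fx=3,fy=3))
E
```

```text
side foot [0.4984 0.1868 0.1245] spot [0.5031 0.1993 0.05  ]
scene foot [0.5158 0.1982 0.1245] spot [0.5019 0.1956 0.05  ]
[[ 12   6  22  23 375]] [[322.9 186.4]]
[0.50193887 0.19590164 0.05      ]
t 17.27 pos [0.5033 0.1981 0.1607] F [ 0.17  0.06 -7.77] w 0.0362 zax [ 0.  0. -1.]
shift tool [-0.001  -0.0005  0.0007] turn 0.17 yaw 12.27
```

View pics/w10c.png

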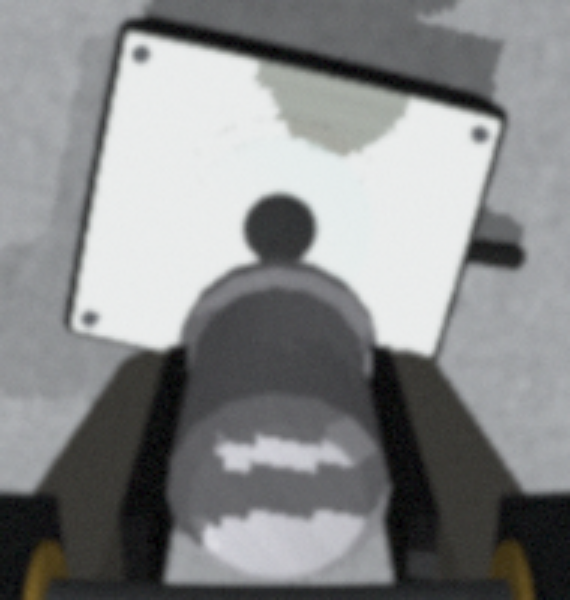

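```bash
python3 - <<'E'
from h import *
f=optics.grab_frame("side");print("side foot",ray(f,181+353/5-.4,110+202/5-.4,.1205).round(4))
# reference: standing left tappet, same method of top-of-cylinder cloud
f=optics.grab_frame("scene");print("scene foot",ray(f,370+361/5-.4,127+199/5-.4,.1205).round(4))
for n in("side","scene"):
    f=optics.grab_frame(n);w=cloud(f)
    sel=(abs(w[...,0]-.5035)<.03)&(abs(w[...,1]-.198)<.03)&(w[...,2]>.10)&(w[...,2]<.14);p=w[sel];print(n,"min z",np.percentile(p[:,2],2).round(4))
    sel=(abs(w[...,0]-.489)<.03)&(abs(w[...,1]+.081)<.03)&(w[...,2]>.072)&(w[...,2]<.09);p=w[sel];print("left top",p.mean(0).round(4))
weigh(6)
E
```

```text
side foot [0.5025 0.1984 0.1205]
scene foot [0.504  0.1985 0.1205]
side min z 0.12
left top [ 0.4859 -0.0818  0.0765]
scene min z 0.1214
left top [ 0.4933 -0.079   0.0778]
mean F [-0.108  0.284 -6.432] std [0.393 0.266 0.233] tau [-2.0000e-03 -4.3828e+01  5.2450e+00 -2.2165e+01 -5.0000e-02  1.7000e-02
 -0.0000e+00]
```

Foot axis is at (0.503, 0.1985), foot height 0.1205 (70 mm above the glass), and the window is at (0.5025, 0.197). A last 1 mm trim and a settling pause follow, then I hand in.

Request:
{"name": "arm_command", "arguments": {
  "plan": [
    [[-0.001, 0, 0, 0], [-0.001, 0, 0, 0], [-0.001, 0, 0, 0], [-0.001, 0, 0, 0], [-0.001, 0, 0, 0], [-0.001, 0, 0, 0], [-0.001, 0, 0, 0], [-0.001, 0, 0, 0], [-0.001, 0, 0, 0], [-0.001, 0, 0, 0], [-0.001, 0, 0, 0], [-0.001, 0, 0, 0]]
  ]
}}

```text
time_s: 18.77
tcp_pos: [0.5035, 0.1971, 0.1606]
tcp_rot: [1.971, 2.446, 0.0]
contact_force: [-0.3, 0.5, -6.4]
grip_width: 0.0363
```

```bash
python3 - <<'E'
from h import *
to(.5025,.197,.1605,12.1);print(abs(monitor.get_state()["joint_velocities"]).max())
print(arm.sign_off())
E
```

```text
t 18.77 pos [0.5035 0.1971 0.1606] F [-0.32  0.49 -6.41] w 0.0363 zax [ 0.  0. -1.]
shift tool [ 0.0001 -0.001   0.0001] turn 0.16 yaw 12.26
0.001972255361538112
the job is handed in; nothing more can be done
None
```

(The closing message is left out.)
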